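# Build the desktop audio stack

## Task

Build the audio stack on the low wooden board from the bottom up, one piece at a time: the power supply (largest silver box) on the board, then the converter (middle box), then the headphone amplifier (smallest box), and the round volume dial on top. Set each piece down flat and gently, never dropping it, centred on what is beneath it and with the boxes squared up with the board. Leave the mouse, remote, hub, can and game controller where they are.

Things in the scene. Friction and masses are not known exactly. Their poses are not given: they have to be found in the camera images.
- psu: power supply, the largest of three flat silver aluminium boxes with black front panels; rows of dark vent slots across its top. 64 deep (own x) x 120 wide (own y) x 34 high mm, 0.45 to 0.85 kg. Its front faces own -x. Origin: centre of its underside, z up. Starts flat on the desk with x within about 20 degrees of world x. Flat top and underside, rigid, safe to grip across its depth.
- dac: digital converter, the middle-sized silver box, one dark rectangle in the middle of its top. 58 deep (own x) x 100 wide (own y) x 28 high mm, 0.3 to 0.55 kg. Front faces own -x. Origin: centre of its underside, z up. Starts flat on the desk with x within about 20 degrees of world x. Flat top and underside, rigid, safe to grip across its depth.
- amp: headphone amplifier, the smallest silver box, plain top with four dark screws at the corners. 50 deep (own x) x 78 wide (own y) x 26 high mm, 0.2 to 0.4 kg. Front faces own -x. Origin: centre of its underside, z up. Starts flat on the desk with x within about 20 degrees of world x. Flat top and underside, rigid, safe to grip across its depth.
- dial: volume dial, an upright round silver puck with a dark disc on its top, diameter 46, height 28 mm, 0.12 to 0.24 kg. Origin: centre of its underside, z up; any yaw, which does not matter.
- plinth: low pale wooden board on four short rubber feet, fixed to the desk: 90 deep (own x) x 144 wide (own y) mm, flat top 18 mm above the desk. Origin: centre of its underside at desk level, z up; x within about 20 degrees of world x.
- mouse: black computer mouse, 108 (own x) x 60 x 36 mm, loose among the boxes; to be left alone. Origin: centre of underside.
- remote: black remote control lying flat, 120 (own x) x 36 x 16 mm, loose between the boxes; to be left alone. Origin: centre of underside.
- hub: small white USB hub, 75 (own x) x 26 x 14 mm, loose between the boxes; to be left alone. Origin: centre of underside.
- can: upright blue drink can, diameter 66, height 115 mm, loose at one side of the work area; to be left alone. Origin: centre of underside.
- gamepad: black game controller, about 140 (own y) x 95 x 46 mm over its sticks, loose at the other side; to be left alone. Origin: centre of underside.
There are look-alikes about, which are no part of the job. What is shaped like the psu but turquoise is not meant. Leave any pink look-alike of the dac alone.

How it is judged (in metres and radians):
On the way, in this order (a step that is already met when the one before it is completed fails the run):
1. the power supply rests centred on the wooden board, let go (horizontal distance between psu and plinth below 0.012 m and z of psu in the frame of plinth between 0.014 and 0.022 m and angle between psu's own z axis and vertical below 0.08 rad and angle between the x axis of psu and the x axis of plinth, either way round below 0.2 rad and linear speed of psu below 0.02 m/s and contact force between the fingers and psu below 0.2 N), for 0.2 s.
2. the converter rests centred on the power supply, let go (horizontal distance between dac and psu below 0.012 m and z of dac in the frame of psu between 0.03 and 0.038 m and angle between dac's own z axis and vertical below 0.08 rad and angle between the x axis of dac and the x axis of psu, either way round below 0.2 rad and linear speed of dac below 0.02 m/s and contact force between the fingers and dac below 0.2 N), for 0.2 s.
3. the headphone amplifier rests centred on the converter, let go (horizontal distance between amp and dac below 0.012 m and z of amp in the frame of dac between 0.024 and 0.032 m and angle between amp's own z axis and vertical below 0.08 rad and angle between the x axis of amp and the x axis of dac, either way round below 0.2 rad and linear speed of amp below 0.02 m/s and contact force between the fingers and amp below 0.2 N), for 0.2 s.
4. the volume dial rests centred on the headphone amplifier, let go (horizontal distance between dial and amp below 0.012 m and z of dial in the frame of amp between 0.022 and 0.03 m and angle between dial's own z axis and vertical below 0.08 rad and linear speed of dial below 0.02 m/s and contact force between the fingers and dial below 0.2 N), for 0.2 s.
At the end, for the whole second after the job is handed in: Board, power supply, converter, amplifier, dial stacked in that order: each centre within 12 mm of the one beneath (horizontally), resting on its top (height within 4 mm), tilt below 0.08 rad, each box within 0.2 rad of square with the one beneath (either way round), all let go and at rest (all of step 1 and all of step 2 and all of step 3 and all of step 4); the robot touches nothing.
It fails at once if the mouse, remote, hub, can or game controller is moved more than 30 mm (distance of any of mouse, remote, hub, can, gamepad from where it was at the start of the episode above 0.03 m).
It fails at once if a piece is dropped or thrown (faster than 0.55 m/s with no finger on it) ((linear speed of psu above 0.55 m/s and contact force between the fingers and psu below 0.1 N) or (linear speed of dac above 0.55 m/s and contact force between the fingers and dac below 0.1 N) or (linear speed of amp above 0.55 m/s and contact force between the fingers and amp below 0.1 N) or (linear speed of dial above 0.55 m/s and contact force between the fingers and dial below 0.1 N)).
It also fails if it takes over 112 s, if anything falls off the work surface, if the arm or the gripper's body presses on something with over 40 N, if the wrist force passes 120 N, or if a joint passes its speed limit or range.

## Robot

A 6-joint arm with a two-finger parallel gripper is mounted at the origin on the work surface. World frame = base frame: x ahead of the robot, y to its left, z up, the work surface at z = 0. Lengths are in m, angles in degrees, forces in N, time in s.
With the tool pointing down it reaches from about 0.35 to 0.725 m from the base axis. Payload 6 kg.
Tool frame: the origin (TCP) lies midway between the tips of the shut fingers; the grasp point (between the pads) lies 19 mm behind it; z points along the fingers, y is the direction in which the jaws open and shut (so a half turn about z gives the same grasp; the last joint's range is limited). The gripper opens to 85 mm and grips with 20 to 120 N. Pads are 22 mm wide; open, the fingers measure 114 mm over their backs; the gripper's body (76 mm by 85 mm) begins 54 mm behind the grasp point. The pads swing forward as they close: fully open they stand 13 mm farther back than shut.
Start: joints at [-50.781, 2.303, 4.859, 0, -92.561, -19.12], TCP at [0.206, -0.563, 0.231] pointing down, gripper open.
Joint ranges: [-146.85, 146.85], [-73.84, 115.35], [-62.03, 85.46], [-188.31, 113.3], [-161.28, -10.13], [-171.36, 171.36]. Speed limits (degrees/s): [147.25, 147.25, 172.46, 180, 180, 180].

## Interface

Orientations are given as [roll, pitch, yaw] about the fixed x, y, z axes, in that order (R = Rz(yaw) Ry(pitch) Rx(roll)).
In Python, from bench import get_obs, cams, order, nets gives the robot as it stands.
- The arm moves only by the tool step_arm, never from a script. Its argument "motion" is a list of rows, each a list of 6 numbers: the shift along the tool's x, y, z in cm, then the turn, a rotation vector about the tool's x, y, z in rad. A call has 1 to 12 rows; each row is the pose to reach, as a shift and turn from the pose commanded when the call began, along the tool's axes at that moment; what a row does not reach only later rows make up. A row lasts 1/12 s, in which the tool goes at most 41.7 mm and 7.16 degrees, less where a joint would pass 70% of its speed; a pose out of reach is approached as far as the arm can. A call with a gripper value outside its range is refused whole. "fingers" is the opening, from -1 (shut) to 1 (fully open), set as the call begins (left out, the last holds). The fingers move at their own pace and stop on an object; "force" is the grip in N (left out, the last holds). Time passes only in rows, so rows that repeat a pose let the fingers close. It gives the time, the measured TCP pose, the force and the opening at its end, in the units of the state.
- get_obs(): the state, without advancing time (a new reading comes with each control period).
- cams.read_camera(name): name is "scene" or "top" or "wrist"; returns a dict with "frame" (420x560x3 uint8, red, green, blue), "fx", "fy", "cx", "cy" (pixels), "R" (3x3) and "t" (3): a world point X has camera coordinates R X + t. Camera axes: x right, y down, z forward; pixel columns grow to the right and rows downward; lengths in m; the calibration is good to about 2 mm. A picture is of the moment at which its call begins. There is no depth.
- order.close_job(): hands the job in, once; it reports no verdict.
Trained networks look in the newest picture that a camera, given by its name, has taken for a name from the list of things; names that differ only in an ending like _2 or _b are one class to them, and where a whole thing is asked for, a point or a joint stands for the part that bears it (a point fixed in the world has none). Each returns a list of dicts, best first, with "conf" (0 to 1); they miss things now and then, are a little off and sometimes report something else, mostly with a low value. They report only what shows in the picture. A call takes as long as a camera call. They do not tell look-alikes from the thing itself.
- nets.masks_of(camera, target): "pixels" (420x560 bool, what is visible of it) and "pixel" ([column, row] in pixels, amid what is visible of it).
- nets.place_of(camera, target): "pixel" ([column, row] in pixels: a listed point, or the origin of a listed thing).
The state is a dict: "time_s": time; "joints": joint angles; "dq": joint speeds; "joint_torque": joint torques, N m; "tool_pos": TCP position; "orientation": TCP orientation; "ft_force": force on the tool from outside, world axes, zero at the start; "ft_torque": the same for the moment, N m; "grip_width": opening from 0.0 (shut) to 1.0 (fully open).
Only numpy, scipy, OpenCV 4.12 (cv2) and the standard library are available. Lean on these libraries where they do the work, as an engineer would, in place of code of your own. Each camera call takes 0.05 s, during which the arm holds its last target. There are 200 camera calls.

## Working session

There is one attempt and no reset: what is moved stays moved. The work goes in short steps, Python scripts to look and compute and a tool call to move; the robot and the scene stay as the last step left them, time stands still between calls to the robot, and variables do not carry over. Pictures are saved under pics/ and viewed, about 12 in all and at most 16, crops included, and the job is handed in when it is done.

Besides the shell and the picture viewer there is one more tool, called after "Request:" as name(argument=value, ...), one argument or row to a line, values as JSON. step_arm: Moves the arm, as the interface text tells. Its arguments: {"type":"object","properties":{"motion":{"type":"array"},"fingers":{"type":"number"},"force":{"type":"number"}},"required":["motion"]}

```bash
mkdir -p pics; cat > h.py <<'E'
import numpy as np, cv2
from bench import get_obs, cams, order, nets
def snap(n,f):
    c=cams.read_camera(n); cv2.imwrite('pics/'+f,c['frame'][:,:,::-1]); return c
def ray(c,px,z):
    R=np.array(c['R']);t=np.array(c['t']);o=-R.T@t
    d=R.T@np.array([(px[0]-c['cx'])/c['fx'],(px[1]-c['cy'])/c['fy'],1])
    return o+d*(z-o[2])/d[2]
def proj(c,X):
    p=np.array(c['R'])@np.array(X)+np.array(c['t']); return np.array([c['fx']*p[0]/p[2]+c['cx'],c['fy']*p[1]/p[2]+c['cy']])
E
python3 - <<'E'
from h import *
s=get_obs(); print({k:np.round(s[k],3) for k in s})
a=snap('top','t0.png'); b=snap('scene','s0.png')
cv2.imwrite('pics/a0.png',np.hstack([cv2.resize(a['frame'],(800,600))])[:,:,::-1])
for n,c in(('top',a),('scene',b)):
  print(n,-np.array(c['R']).T@c['t'])
  for k in 'psu dac amp dial plinth mouse remote hub can gamepad'.split():
    for d in nets.place_of(n,k)[:3]: print(n,k,round(d['conf'],2),np.round(d['pixel'],1),np.round(ray(c,d['pixel'],0),3))
E
```

```text
{'time_s': np.float64(0.0), 'joints': array([-5.0782e+01,  2.3380e+00,  4.7990e+00, -2.9000e-02, -9.2562e+01,
       -1.9120e+01]), 'dq': array([-0.018,  0.04 , -0.016,  0.043,  0.008,  0.074]), 'joint_torque': array([-1.0000e-03, -3.6821e+01,  3.4741e+01,  6.9320e+00, -5.0000e-03,
        0.0000e+00]), 'tool_pos': array([ 0.206, -0.563,  0.23 ]), 'orientation': array([ 1.79895e+02, -6.00000e-03, -1.59901e+02]), 'ft_force': array([-1.167, -0.041, -0.134]), 'ft_torque': array([-0.022, -0.036, -0.013]), 'grip_width': np.float64(1.001)}
top [0.30311489 0.01012096 1.1998902 ]
top psu 0.68 [174.5 268.6] [0.311 0.315 0.   ]
top psu 0.66 [230.5 258.3] [0.341 0.147 0.   ]
top psu 0.62 [190.5 224. ] [ 0.446  0.271 -0.   ]
top dac 0.97 [281. 172.] [ 0.609 -0.007  0.   ]
top dac 0.78 [232.3 163.8] [0.635 0.146 0.   ]
top amp 0.98 [188.5 163.9] [0.635 0.283 0.   ]
top dial 0.78 [363.8 222.7] [ 0.448 -0.26   0.   ]
top plinth 0.69 [362.3 170. ] [ 0.615 -0.262  0.   ]
top mouse 0.85 [281.1 225.6] [ 0.44  -0.006  0.   ]
top remote 0.68 [323.8 200. ] [ 0.519 -0.139  0.   ]
top hub 0.71 [237.2 207.4]
[... 333 characters left out ...]
.4 162.7] [0.306 0.32  0.   ]
scene dac 0.72 [277.6 258.3] [0.608 0.006 0.   ]
scene dac 0.72 [334.4 261.4] [0.623 0.151 0.   ]
scene dac 0.39 [321.6 222.2] [0.504 0.13  0.   ]
scene amp 0.82 [386.5 263.5] [0.635 0.284 0.   ]
scene dial 0.67 [174.5 266.1] [ 0.619 -0.258  0.   ]
scene dial 0.49 [182.8 208.1] [ 0.442 -0.25   0.   ]
scene plinth 0.91 [173.6 265.6] [ 0.617 -0.26   0.   ]
scene mouse 0.97 [266.7 208.9] [ 0.455 -0.018  0.   ]
scene remote 0.69 [220.3 233. ] [ 0.526 -0.144  0.   ]
scene remote 0.3 [276.8 257.8] [0.606 0.004 0.   ]
scene hub 0.71 [321.7 216.8] [0.487 0.132 0.   ]
scene can 0.55 [446.1 205.6] [0.466 0.479 0.   ]
scene gamepad 0.97 [ 91.8 220.6] [ 0.472 -0.495  0.   ]
```

```bash
ls; ls pics
```

```text
h.py
pics
a0.png
s0.png
t0.png
```

```bash
python3 - <<'E'
import cv2
a=cv2.imread('pics/t0.png');cv2.imwrite('pics/a1.png',cv2.resize(a[110:310,90:470],(800,421),interpolation=cv2.INTER_CUBIC))
E
```

```text
(no output)
```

View pics/a1.png

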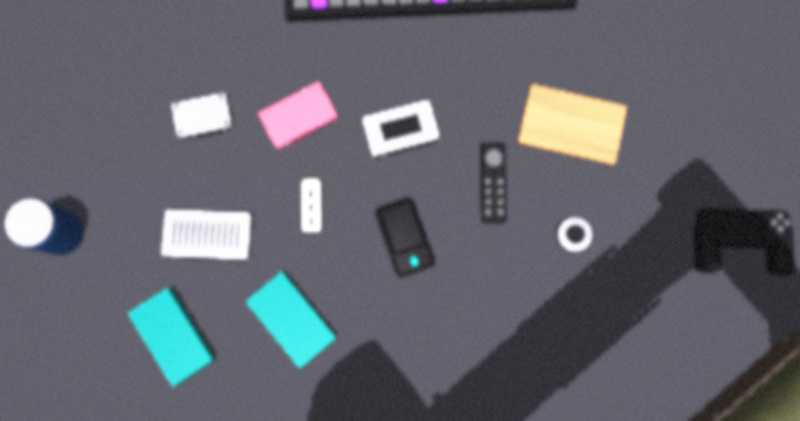

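The top view shows psu (zoomed ~206,234), dac (~400,127), amp (~200,115), dial (~575,234) and board (~573,123). The turquoise and pink ones are look-alikes. Next I fit poses from the masks.

```bash
cat >> h.py <<'E'
H=dict(psu=.034,dac=.028,amp=.026,dial=.028,plinth=.018)
def fit(cam,k,near,c=None,zb=0):
    "top-face pose from mask: rays at top height, min-area rect"
    c=c or cams.read_camera(cam)
    best=None
    for d in nets.masks_of(cam,k):
        P=np.array([ray(c,p,zb+H[k])[:2] for p in np.argwhere(d['pixels'])[:,::-1]],np.float32)
        if len(P)<20: continue
        (x,y),(w,h),a=cv2.minAreaRect(P*1000); 
        if w>h: a+=90   # a: direction of depth axis (short side)
        a=(a+90)%180-90
        e=np.hypot(x/1000-near[0],y/1000-near[1])
        if best is None or e<best[0]: best=(e,x,y,w,h,a,d['conf'])
    return None if best is None else np.round(best[1:],2)
E
python3 - <<'E'
from h import *
c=cams.read_camera('top')
for k,n in dict(psu=(.446,.271),dac=(.609,-.007),amp=(.635,.283),dial=(.448,-.26),plinth=(.615,-.262)).items():
    print(k,fit('top',k,n,c))
c=cams.read_camera('wrist'); s=get_obs()
print(-np.array(c['R']).T@c['t'], s['tool_pos'], np.round(c['R'],2), c['fx'])
E
```

```text
psu [450.79 271.07 122.63  60.9   -3.39   0.8 ]
dac [605.76  -4.07  66.05 104.25  14.81   0.84]
amp [625.36 286.5   61.23  83.08  12.48   0.84]
dial [ 4.4989e+02 -2.4726e+02  4.5740e+01  4.2350e+01 -2.0000e-01  7.4000e-01]
plinth [ 615.44 -252.97  147.67   96.45  -13.59    0.64]
[ 0.13763506 -0.58810751  0.37433494] [ 0.20620618 -0.56344453  0.23125792] [[-0.34  0.94 -0.  ]
 [ 0.9   0.33  0.29]
 [ 0.27  0.1  -0.96]] 342.5943809314647
```

```bash
cat >> h.py <<'E'
from scipy.spatial.transform import Rotation as Ro
def go(*tg):
    "rows (cm, rad) in tool axes for absolute targets (x,y,z m,yaw deg)"
    s=get_obs(); R0=Ro.from_euler('xyz',s['orientation'],degrees=True)
    print('t',round(float(s['time_s']),2),'pos',np.round(s['tool_pos'],4),'rpy',np.round(s['orientation'],2),'g',round(float(s['grip_width']),3))
    for x,y,z,yaw in tg:
        sh=R0.inv().apply(np.array([x,y,z])-s['tool_pos'])*100
        rv=(R0.inv()*Ro.from_euler('xyz',[180,0,yaw],degrees=True)).as_rotvec()
        print(np.round(sh,2).tolist()+np.round(rv,3).tolist())
E
python3 -c "
from h import *
go((.50,-.15,.2,-93.4),(.451,.271,.15,-93.4))"
```

```text
t 1.45 pos [ 0.2062 -0.5634  0.2313] rpy [ 180.    -0.  -159.9] g 0.995
[-41.8, 28.73, 3.13, 0.0, 0.0, -1.161]
[-51.66, 69.95, 8.13, 0.0, 0.0, -1.161]
```

Request:
step_arm(
  motion=[
    [-41.8, 28.7, 3.1, 0, 0, -1.161],
    [-41.8, 28.7, 3.1, 0, 0, -1.161],
    [-41.8, 28.7, 3.1, 0, 0, -1.161],
    [-41.8, 28.7, 3.1, 0, 0, -1.161],
    [-41.8, 28.7, 3.1, 0, 0, -1.161],
    [-41.8, 28.7, 3.1, 0, 0, -1.161],
    [-41.8, 28.7, 3.1, 0, 0, -1.161],
    [-41.8, 28.7, 3.1, 0, 0, -1.161],
    [-41.8, 28.7, 3.1, 0, 0, -1.161],
    [-41.8, 28.7, 3.1, 0, 0, -1.161],
    [-41.8, 28.7, 3.1, 0, 0, -1.161],
    [-41.8, 28.7, 3.1, 0, 0, -1.161],
  ],
  fingers=1,
  force=60,
)

```text
time_s: 2.45
tool_pos: [0.4963, -0.1547, 0.2011]
orientation: [-179.9, 0.0, -93.3]
ft_force: [0.8, -0.4, -0.4]
grip_width: 1.002
```

```bash
python3 -c "
from h import *
go((.451,.271,.15,-93.4))"
```

```text
t 2.45 pos [ 0.4963 -0.1547  0.2011] rpy [-1.7994e+02  1.0000e-02 -9.3350e+01] g 1.002
[-42.24, 7.01, 5.11, -0.001, 0.0, 0.001]
```

Request:
step_arm(
  motion=[
    [-42.2, 7.0, 5.1, 0, 0, 0],
    [-42.2, 7.0, 5.1, 0, 0, 0],
    [-42.2, 7.0, 5.1, 0, 0, 0],
    [-42.2, 7.0, 5.1, 0, 0, 0],
    [-42.2, 7.0, 5.1, 0, 0, 0],
    [-42.2, 7.0, 5.1, 0, 0, 0],
    [-42.2, 7.0, 5.1, 0, 0, 0],
    [-42.2, 7.0, 5.1, 0, 0, 0],
    [-42.2, 7.0, 5.1, 0, 0, 0],
    [-42.2, 7.0, 5.1, 0, 0, 0],
    [-42.2, 7.0, 5.1, 0, 0, 0],
    [-42.2, 7.0, 5.1, 0, 0, 0],
  ],
)

```text
time_s: 3.45
tool_pos: [0.4494, 0.2714, 0.1485]
orientation: [179.9, -0.1, -93.2]
ft_force: [-0.8, -0.1, 0.1]
grip_width: 1.0
```

```bash
python3 -c "
from h import *
c=snap('wrist','w1.png')
print(fit('wrist','psu',(.451,.271),c))
for d in nets.place_of('wrist','psu'): print(d, ray(c,d['pixel'],0))
go((.451,.271,.15,-93.4))"
```

```text
[453.4  273.21 120.44  63.97  -2.86   0.71]
{'pixel': [437.1, 244.0], 'conf': 0.93} [0.31084093 0.3207809  0.        ]
{'pixel': [421.3, 43.0], 'conf': 0.75} [0.33520198 0.15286324 0.        ]
{'pixel': [277.5, 207.2], 'conf': 0.67} [0.45408189 0.27789116 0.        ]
t 3.6 pos [0.4506 0.2683 0.1499] rpy [-1.800e+02 -1.000e-02 -9.337e+01] g 1.002
[-0.27, -0.03, -0.01, -0.0, -0.0, 0.0]
```

View pics/w1.png

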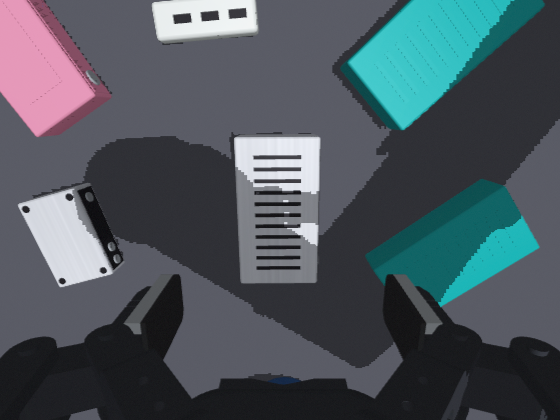

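The wrist view shows the psu centred at (277,208), with the fingers clear on both sides. The fit is 120.4 x 64.0 mm, which agrees with its size.

```bash
python3 -c "
from h import *
go((.4534,.2725,.05,-92.9),(.4534,.2725,-.002,-92.9))"
```

```text
t 3.6 pos [0.4506 0.2683 0.1499] rpy [-1.800e+02 -1.000e-02 -9.337e+01] g 1.002
[-0.44, -0.26, 9.99, -0.0, -0.0, -0.008]
[-0.44, -0.26, 15.19, -0.0, -0.0, -0.008]
```

Request:
step_arm(
  motion=[
    [-0.4, -0.3, 3, 0, 0, -0.008],
    [-0.4, -0.3, 6, 0, 0, -0.008],
    [-0.4, -0.3, 9, 0, 0, -0.008],
    [-0.4, -0.3, 11, 0, 0, -0.008],
    [-0.4, -0.3, 12.5, 0, 0, -0.008],
    [-0.4, -0.3, 14, 0, 0, -0.008],
    [-0.4, -0.3, 14.7, 0, 0, -0.008],
    [-0.4, -0.3, 15.2, 0, 0, -0.008],
    [-0.4, -0.3, 15.2, 0, 0, -0.008],
    [-0.4, -0.3, 15.2, 0, 0, -0.008],
  ],
)

```text
time_s: 4.43
tool_pos: [0.4543, 0.2724, -0.0013]
orientation: [-179.9, 0.0, -92.9]
ft_force: [0.6, -0.7, 1.5]
grip_width: 1.002
```

Request:
step_arm(
  motion=[
    [0, 0, 0, 0, 0, 0],
    [0, 0, 0, 0, 0, 0],
    [0, 0, 0, 0, 0, 0],
    [0, 0, 0, 0, 0, 0],
    [0, 0, 0, 0, 0, 0],
    [0, 0, 0, 0, 0, 0],
    [0, 0, 0, 0, 0, 0],
    [0, 0, 0, 0, 0, 0],
  ],
  fingers=-1,
  force=60,
)

```text
time_s: 5.1
tool_pos: [0.4541, 0.273, -0.0008]
orientation: [-179.9, 0.1, -92.9]
ft_force: [-2.1, -0.1, 5.6]
grip_width: 0.74
```

Request:
step_arm(
  motion=[
    [0, 0, -0.5, 0, 0, 0],
    [0, 0, -1.5, 0, 0, 0],
    [0, 0, -3, 0, 0, 0],
    [0, 0, -5, 0, 0, 0],
    [0, 0, -7, 0, 0, 0],
    [0, 0, -9, 0, 0, 0],
    [0, 0, -11, 0, 0, 0],
    [0, 0, -12, 0, 0, 0],
    [0, 0, -12, 0, 0, 0],
    [0, 0, -12, 0, 0, 0],
  ],
)

```text
time_s: 5.93
tool_pos: [0.4533, 0.2725, 0.1171]
orientation: [179.9, 0.0, -92.9]
ft_force: [0.0, -1.0, -6.3]
grip_width: 0.736
```

```bash
python3 -c "
from h import *
for n in ('top','scene'):
  c=cams.read_camera(n)
  print(n,fit(n,'plinth',(.615,-.253),c),fit(n,'dac',(.606,-.004),c),fit(n,'amp',(.625,.286),c),fit(n,'dial',(.45,-.247),c))
go((.55,.0,.12,-103.6),(.615,-.254,.12,-103.6))"
```

```text
top [ 615.15 -255.51  143.96   93.81  -13.71    0.87] [605.57  -4.46  64.4  101.92  16.78   0.75] [627.61 285.24  59.26  83.1   11.59   0.9 ] [ 4.4989e+02 -2.4726e+02  4.5740e+01  4.2350e+01 -2.0000e-01  7.0000e-01]
scene [ 6.1931e+02 -2.5631e+02  1.4733e+02  9.4240e+01 -1.4000e+01  5.9000e-01] [615.71  -2.77  70.81 103.76  16.83   0.64] [635.04 283.13  59.24  86.32  12.35   0.98] [ 462.84 -248.89   62.04   43.94  -64.61    0.86]
t 6.43 pos [0.4537 0.2724 0.1175] rpy [ 1.7998e+02 -1.0000e-02 -9.2920e+01] g 0.738
[26.71, -11.01, -0.24, 0.0, -0.0, 0.186]
[51.75, -18.8, -0.24, 0.0, -0.0, 0.186]
```

Request:
step_arm(
  motion=[
    [1.5, -0.5, -0.2, 0, 0, 0.02],
    [4.5, -1.6, -0.2, 0, 0, 0.05],
    [8.5, -3.1, -0.2, 0, 0, 0.08],
    [12.5, -4.6, -0.2, 0, 0, 0.11],
    [16.5, -6.1, -0.2, 0, 0, 0.14],
    [20.5, -7.6, -0.2, 0, 0, 0.17],
    [24.5, -9.1, -0.2, 0, 0, 0.186],
    [28.5, -10.6, -0.2, 0, 0, 0.186],
    [32.5, -12.1, -0.2, 0, 0, 0.186],
    [36, -13.3, -0.2, 0, 0, 0.186],
    [38.5, -14.2, -0.2, 0, 0, 0.186],
    [40, -14.7, -0.2, 0, 0, 0.186],
  ],
)

```text
time_s: 7.43
tool_pos: [0.5804, -0.1382, 0.1193]
orientation: [180.0, -0.1, -103.8]
ft_force: [-0.6, 1.3, -5.3]
grip_width: 0.739
```

```bash
python3 -c "
from h import *
c=snap('wrist','w2.png')
print(fit('wrist','plinth',(.615,-.253),c))
go((.617,-.2555,.12,-103.7))"
```

```text
[ 620.74 -237.83  107.03   90.07  -13.82    0.95]
t 7.53 pos [ 0.5801 -0.1373  0.1191] rpy [ 1.7994e+02 -5.0000e-02 -1.0380e+02] g 0.739
[10.6, -6.4, -0.09, 0.001, -0.001, -0.002]
```

View pics/w2.png

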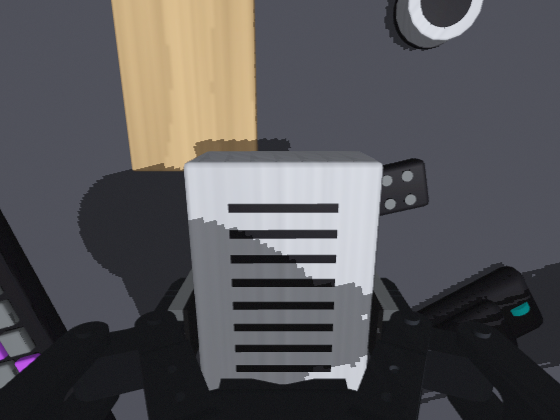

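Wrist view: the board's near end is at (195,168), its right edge at column 256, and the psu is held squarely. The board axis fit (90.07 mm wide, -13.8°) puts the centre at (0.616,-0.256), in agreement with the top and scene views.

```bash
python3 -c "
from h import *
go((.6164,-.2557,.06,-103.8),(.6164,-.2557,.018,-103.8))"
```

```text
t 7.53 pos [ 0.5801 -0.1373  0.1191] rpy [ 1.7994e+02 -5.0000e-02 -1.0380e+02] g 0.739
[10.63, -6.35, 5.91, 0.001, -0.001, 0.0]
[10.62, -6.36, 10.11, 0.001, -0.001, 0.0]
```

Request:
step_arm(
  motion=[
    [1.5, -0.9, 0, 0, 0, 0],
    [4, -2.4, 0, 0, 0, 0],
    [7, -4.2, 1, 0, 0, 0],
    [9.5, -5.7, 2, 0, 0, 0],
    [10.6, -6.35, 3.5, 0, 0, 0],
    [10.6, -6.35, 5, 0, 0, 0],
    [10.6, -6.35, 6.5, 0, 0, 0],
    [10.6, -6.35, 7.5, 0, 0, 0],
    [10.6, -6.35, 8.3, 0, 0, 0],
    [10.6, -6.35, 8.8, 0, 0, 0],
    [10.6, -6.35, 8.8, 0, 0, 0],
    [10.6, -6.35, 8.8, 0, 0, 0],
  ],
)

```text
time_s: 8.53
tool_pos: [0.6173, -0.2522, 0.0324]
orientation: [-180.0, -0.0, -103.5]
ft_force: [0.4, 0.4, -4.8]
grip_width: 0.736
```

```bash
python3 -c "
from h import *
go((.6164,-.2557,.0175,-103.8))"
```

```text
t 8.53 pos [ 0.6173 -0.2522  0.0324] rpy [-1.7996e+02 -1.0000e-02 -1.0354e+02] g 0.736
[0.36, 0.01, 1.49, -0.001, -0.0, 0.005]
```

Request:
step_arm(
  motion=[
    [0.15, 0, 0.4, 0, 0, 0.005],
    [0.3, 0, 0.7, 0, 0, 0.005],
    [0.35, 0, 0.95, 0, 0, 0.005],
    [0.35, 0, 1.15, 0, 0, 0.005],
    [0.35, 0, 1.3, 0, 0, 0.005],
    [0.35, 0, 1.4, 0, 0, 0.005],
    [0.35, 0, 1.45, 0, 0, 0.005],
    [0.35, 0, 1.5, 0, 0, 0.005],
    [0.35, 0, 1.5, 0, 0, 0.005],
    [0.35, 0, 1.5, 0, 0, 0.005],
  ],
)

```text
time_s: 9.37
tool_pos: [0.6163, -0.256, 0.0173]
orientation: [-180.0, -0.0, -103.9]
ft_force: [-1.4, 0.7, -2.3]
grip_width: 0.742
```

```bash
python3 -c "
from h import *
s=get_obs();print(s['tool_pos'],s['ft_force'])
go((.6164,-.2557,.0172,-103.8))"
```

```text
[ 0.61627557 -0.2559691   0.01726367] [-1.42927067  0.6809412  -2.34396031]
t 9.37 pos [ 0.6163 -0.256   0.0173] rpy [-1.7998e+02 -1.0000e-02 -1.0386e+02] g 0.742
[-0.03, -0.01, 0.01, -0.0, -0.0, -0.001]
```

Request:
step_arm(
  motion=[
    [0, 0, 0.05, 0, 0, 0],
    [0, 0, 0.05, 0, 0, 0],
    [0, 0, 0.05, 0, 0, 0],
  ],
)

```text
time_s: 9.62
tool_pos: [0.6163, -0.256, 0.0173]
orientation: [-180.0, -0.0, -103.9]
ft_force: [-4.0, 1.9, 4.2]
grip_width: 0.735
```

Request:
step_arm(
  motion=[
    [0, 0, 0, 0, 0, 0],
    [0, 0, 0, 0, 0, 0],
    [0, 0, 0, 0, 0, 0],
    [0, 0, 0, 0, 0, 0],
    [0, 0, 0, 0, 0, 0],
    [0, 0, 0, 0, 0, 0],
    [0, 0, -1.5, 0, 0, 0],
    [0, 0, -4, 0, 0, 0],
    [0, 0, -8, 0, 0, 0],
    [0, 0, -11, 0, 0, 0],
    [0, 0, -13, 0, 0, 0],
    [0, 0, -13, 0, 0, 0],
  ],
  fingers=1,
)

```text
time_s: 10.62
tool_pos: [0.6184, -0.2569, 0.1533]
orientation: [-179.4, -0.0, -103.9]
ft_force: [0.3, -0.6, 1.6]
grip_width: 1.0
```

```bash
python3 -c "
from h import *
c=snap('wrist','w3.png')
print(fit('wrist','psu',(.616,-.256),c,.018),fit('wrist','plinth',(.616,-.256),c))
go((.606,-.12,.15,-75),(.606,-.0045,.15,-74))"
```

```text
[ 616.55 -255.38  122.4    64.54  -13.8     0.9 ] [ 617.14 -255.49  143.31   89.53  -13.87    0.95]
t 10.77 pos [ 0.616  -0.2556  0.1455] rpy [ 1.7996e+02  4.0000e-02 -1.0387e+02] g 0.999
[-12.93, 4.22, -0.44, 0.001, 0.001, -0.504]
[-24.14, 6.99, -0.43, 0.0, 0.001, -0.521]
```

View pics/w3.png

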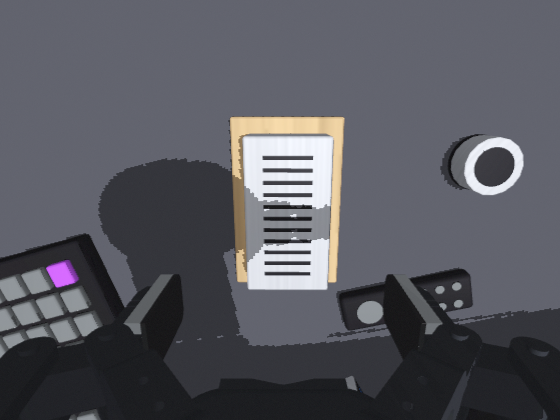

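The psu sits squarely on the board: psu fit (616.6,-255.4), board (617.1,-255.5), same angle. Next is the dac.

Request:
step_arm(
  motion=[
    [-24.1, 7, -0.4, 0, 0, -0.52],
    [-24.1, 7, -0.4, 0, 0, -0.52],
    [-24.1, 7, -0.4, 0, 0, -0.52],
    [-24.1, 7, -0.4, 0, 0, -0.52],
    [-24.1, 7, -0.4, 0, 0, -0.52],
    [-24.1, 7, -0.4, 0, 0, -0.52],
    [-24.1, 7, -0.4, 0, 0, -0.52],
    [-24.1, 7, -0.4, 0, 0, -0.52],
    [-24.1, 7, -0.4, 0, 0, -0.52],
    [-24.1, 7, -0.4, 0, 0, -0.52],
  ],
)

```text
time_s: 11.6
tool_pos: [0.6056, -0.0061, 0.1493]
orientation: [179.9, -0.0, -74.1]
ft_force: [-0.5, -0.6, 0.1]
grip_width: 1.003
```

```bash
python3 -c "
from h import *
c=snap('wrist','w4.png')
f=fit('wrist','dac',(.606,-.0045),c); print(f)
go((f[0]/1000,f[1]/1000,.05,f[4]-90),(f[0]/1000,f[1]/1000,-.001,f[4]-90))"
```

```text
[609.84  -2.84  58.78 101.34  15.83   0.91]
t 11.7 pos [ 0.6058 -0.0064  0.1497] rpy [179.94   0.   -74.18] g 1.001
[-0.24, -0.5, 9.97, 0.001, 0.0, -0.0]
[-0.24, -0.5, 15.07, 0.001, 0.0, -0.0]
```

View pics/w4.png

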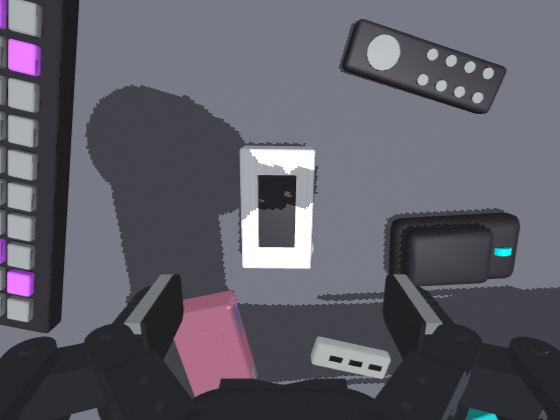

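The dac is at (277,207), fitted at 58.8 x 101 mm, and there is space around it.

Request:
step_arm(
  motion=[
    [-0.25, -0.5, 3, 0, 0, 0],
    [-0.25, -0.5, 6, 0, 0, 0],
    [-0.25, -0.5, 9, 0, 0, 0],
    [-0.25, -0.5, 11, 0, 0, 0],
    [-0.25, -0.5, 12.5, 0, 0, 0],
    [-0.25, -0.5, 14, 0, 0, 0],
    [-0.25, -0.5, 14.7, 0, 0, 0],
    [-0.25, -0.5, 15.0, 0, 0, 0],
    [-0.25, -0.5, 15.0, 0, 0, 0],
    [-0.25, -0.5, 15.0, 0, 0, 0],
  ],
)

```text
time_s: 12.53
tool_pos: [0.6107, -0.0016, 0.0013]
orientation: [-179.9, -0.0, -74.1]
ft_force: [-0.5, 0.2, 0.3]
grip_width: 1.002
```

Request:
step_arm(
  motion=[
    [0, 0, 0, 0, 0, 0],
    [0, 0, 0, 0, 0, 0],
    [0, 0, 0, 0, 0, 0],
    [0, 0, 0, 0, 0, 0],
    [0, 0, 0, 0, 0, 0],
    [0, 0, 0, 0, 0, 0],
    [0, 0, 0, 0, 0, 0],
    [0, 0, 0, 0, 0, 0],
  ],
  fingers=-1,
  force=50,
)

```text
time_s: 13.2
tool_pos: [0.6106, -0.0012, 0.0016]
orientation: [-179.9, -0.0, -74.1]
ft_force: [-1.4, 1.0, 6.3]
grip_width: 0.664
```

Request:
step_arm(
  motion=[
    [0, 0, -0.5, 0, 0, 0],
    [0, 0, -1.5, 0, 0, 0],
    [0, 0, -3, 0, 0, 0],
    [0, 0, -5, 0, 0, 0],
    [0, 0, -7, 0, 0, 0],
    [0, 0, -9, 0, 0, 0],
    [0, 0, -11, 0, 0, 0],
    [0, 0, -12, 0, 0, 0],
    [0, 0, -12, 0, 0, 0],
  ],
)

```text
time_s: 13.95
tool_pos: [0.6112, -0.0012, 0.1232]
orientation: [-179.8, -0.0, -74.1]
ft_force: [0.6, -0.1, -4.8]
grip_width: 0.666
```

```bash
python3 -c "
from h import *
c=snap('wrist','w5.png')
print(fit('wrist','dac',(.609,-.003),c,.12))
go((.6166,-.2554,.12,-103.8))"
```

```text
[613.25  -8.56  58.49  92.98  15.66   0.85]
t 14.05 pos [ 0.6096 -0.0011  0.1191] rpy [ 1.7993e+02  6.0000e-02 -7.4080e+01] g 0.666
[24.65, 6.3, -0.11, 0.001, 0.001, 0.519]
```

Request:
step_arm(
  motion=[
    [1, 0.25, 0, 0, 0, 0.05],
    [3, 0.75, 0, 0, 0, 0.11],
    [6, 1.5, 0, 0, 0, 0.18],
    [9.5, 2.4, 0, 0, 0, 0.26],
    [13, 3.3, 0, 0, 0, 0.34],
    [16.5, 4.2, 0, 0, 0, 0.42],
    [19.5, 5, 0, 0, 0, 0.48],
    [22, 5.6, 0, 0, 0, 0.519],
    [23.5, 6, 0, 0, 0, 0.519],
    [24.5, 6.3, 0, 0, 0, 0.519],
    [24.5, 6.3, 0, 0, 0, 0.519],
    [24.5, 6.3, 0, 0, 0, 0.519],
  ],
)

```text
time_s: 15.05
tool_pos: [0.6163, -0.2538, 0.1189]
orientation: [179.9, 0.0, -103.8]
ft_force: [0.1, 0.9, -3.5]
grip_width: 0.668
```

```bash
python3 -c "
from h import *
go((.6169,-.2541,.07,-103.8),(.6169,-.2541,.0534,-103.8))"
```

```text
t 15.05 pos [ 0.6163 -0.2538  0.1189] rpy [ 1.7988e+02  3.0000e-02 -1.0379e+02] g 0.668
[0.02, -0.07, 4.89, 0.002, 0.0, 0.0]
[0.02, -0.07, 6.55, 0.002, 0.0, 0.0]
```

Request:
step_arm(
  motion=[
    [0, -0.05, 1, 0, 0, 0],
    [0, -0.05, 2.2, 0, 0, 0],
    [0, -0.05, 3.4, 0, 0, 0],
    [0, -0.05, 4.4, 0, 0, 0],
    [0, -0.05, 5.2, 0, 0, 0],
    [0, -0.05, 5.7, 0, 0, 0],
    [0, -0.05, 6.0, 0, 0, 0],
    [0, -0.05, 6.2, 0, 0, 0],
    [0, -0.05, 6.3, 0, 0, 0],
    [0, -0.05, 6.3, 0, 0, 0],
  ],
)

```text
time_s: 15.88
tool_pos: [0.6174, -0.2544, 0.0576]
orientation: [-180.0, 0.0, -103.8]
ft_force: [-0.1, -1.0, -4.0]
grip_width: 0.664
```

```bash
python3 -c "
from h import *
go((.6169,-.2541,.0534,-103.8))"
```

```text
t 15.88 pos [ 0.6174 -0.2544  0.0576] rpy [-179.97    0.   -103.81] g 0.664
[-0.02, 0.06, 0.42, -0.001, 0.0, -0.0]
```

Request:
step_arm(
  motion=[
    [0, 0.05, 0.1, 0, 0, 0],
    [0, 0.05, 0.2, 0, 0, 0],
    [0, 0.05, 0.3, 0, 0, 0],
    [0, 0.05, 0.37, 0, 0, 0],
    [0, 0.05, 0.42, 0, 0, 0],
    [0, 0.05, 0.45, 0, 0, 0],
    [0, 0.05, 0.45, 0, 0, 0],
  ],
)

```text
time_s: 16.47
tool_pos: [0.6168, -0.2543, 0.0536]
orientation: [-180.0, -0.0, -103.8]
ft_force: [-2.6, 1.9, 1.1]
grip_width: 0.669
```

Contact (force -4 → +1 N). Release and rise.

Request:
step_arm(
  motion=[
    [0, 0, 0, 0, 0, 0],
    [0, 0, 0, 0, 0, 0],
    [0, 0, 0, 0, 0, 0],
    [0, 0, 0, 0, 0, 0],
    [0, 0, 0, 0, 0, 0],
    [0, 0, 0, 0, 0, 0],
    [0, 0, -1.5, 0, 0, 0],
    [0, 0, -4, 0, 0, 0],
    [0, 0, -7, 0, 0, 0],
    [0, 0, -9, 0, 0, 0],
    [0, 0, -10, 0, 0, 0],
    [0, 0, -10, 0, 0, 0],
  ],
  fingers=1,
)

```text
time_s: 17.47
tool_pos: [0.6179, -0.2546, 0.156]
orientation: [-179.7, 0.0, -103.8]
ft_force: [0.5, -0.4, 0.1]
grip_width: 0.998
```

```bash
python3 -c "
from h import *
c=snap('wrist','w6.png')
print(fit('wrist','psu',(.616,-.256),c,.018),fit('wrist','dac',(.616,-.256),c,.052))
go((.60,.02,.15,-78),(.633,.284,.15,-78))"
```

```text
[ 603.56 -307.45   13.13   63.67   76.2     0.85] [ 615.97 -255.64  102.81   59.45  -13.69    0.75]
t 17.62 pos [ 0.6161 -0.2538  0.1505] rpy [ 1.7983e+02  4.0000e-02 -1.0381e+02] g 1.001
[-26.21, 8.1, 0.09, 0.003, 0.001, -0.451]
[-52.63, 11.2, 0.12, 0.003, 0.001, -0.451]
```

View pics/w6.png

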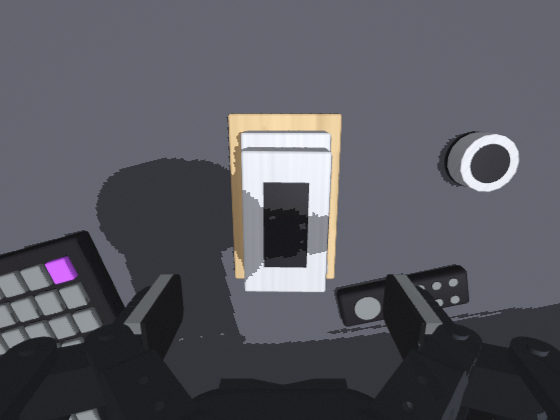

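The dac is centred on the psu: (616.0,-255.6) against (616.5,-255.4). Now the amp.

Request:
step_arm(
  motion=[
    [-52.6, 11.2, 0.1, 0, 0, -0.451],
    [-52.6, 11.2, 0.1, 0, 0, -0.451],
    [-52.6, 11.2, 0.1, 0, 0, -0.451],
    [-52.6, 11.2, 0.1, 0, 0, -0.451],
    [-52.6, 11.2, 0.1, 0, 0, -0.451],
    [-52.6, 11.2, 0.1, 0, 0, -0.451],
    [-52.6, 11.2, 0.1, 0, 0, -0.451],
    [-52.6, 11.2, 0.1, 0, 0, -0.451],
    [-52.6, 11.2, 0.1, 0, 0, -0.451],
    [-52.6, 11.2, 0.1, 0, 0, -0.451],
    [-52.6, 11.2, 0.1, 0, 0, -0.451],
    [-52.6, 11.2, 0.1, 0, 0, -0.451],
  ],
)

```text
time_s: 18.62
tool_pos: [0.6313, 0.2473, 0.1494]
orientation: [179.8, -0.0, -78.0]
ft_force: [0.9, 0.1, -0.1]
grip_width: 1.0
```

Request:
step_arm(
  motion=[
    [-3, 0.3, 0, 0, 0, 0],
    [-3, 0.3, 0, 0, 0, 0],
    [-3, 0.3, 0, 0, 0, 0],
  ],
)

```text
time_s: 18.87
tool_pos: [0.6218, 0.2757, 0.1489]
orientation: [179.8, -0.1, -77.8]
ft_force: [0.2, -0.7, -0.1]
grip_width: 0.999
```

```bash
python3 -c "
from h import *
c=snap('wrist','w7.png')
f=fit('wrist','amp',(.63,.284),c); print(f)
go((f[0]/1000,f[1]/1000,.05,f[4]-90),(f[0]/1000,f[1]/1000,.0,f[4]-90))"
```

```text
[629.55 286.84  51.17  80.64  12.11   0.66]
t 18.97 pos [0.6228 0.2736 0.1503] rpy [ 1.7987e+02 -6.0000e-02 -7.7970e+01] g 1.004
[-1.16, -0.96, 10.02, 0.002, -0.001, -0.001]
[-1.16, -0.97, 15.02, 0.002, -0.001, -0.001]
```

View pics/w7.png

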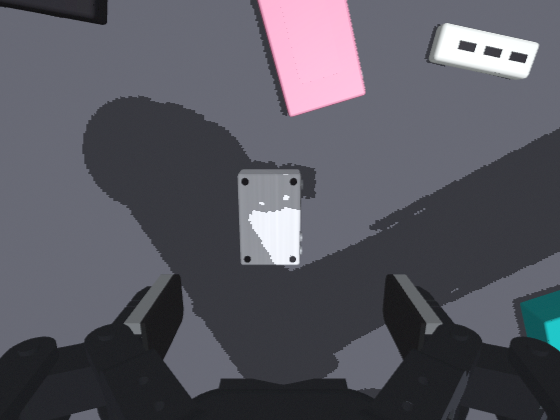

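The amp is at (270,217), fitted at 51 x 80 mm with a sliver of side face included. Nothing is in the way.

Request:
step_arm(
  motion=[
    [-1.25, -0.95, 2, 0, 0, 0],
    [-1.25, -0.95, 5, 0, 0, 0],
    [-1.25, -0.95, 8, 0, 0, 0],
    [-1.25, -0.95, 11, 0, 0, 0],
    [-1.25, -0.95, 12.5, 0, 0, 0],
    [-1.25, -0.95, 14, 0, 0, 0],
    [-1.25, -0.95, 14.7, 0, 0, 0],
    [-1.25, -0.95, 15.0, 0, 0, 0],
    [-1.25, -0.95, 15.0, 0, 0, 0],
    [-1.25, -0.95, 15.0, 0, 0, 0],
  ],
)

```text
time_s: 19.8
tool_pos: [0.6305, 0.2882, 0.0031]
orientation: [-179.9, 0.0, -78.0]
ft_force: [0.2, 0.0, 0.4]
grip_width: 1.0
```

Request:
step_arm(
  motion=[
    [0, 0, 0, 0, 0, 0],
    [0, 0, 0, 0, 0, 0],
    [0, 0, 0, 0, 0, 0],
    [0, 0, 0, 0, 0, 0],
    [0, 0, 0, 0, 0, 0],
    [0, 0, 0, 0, 0, 0],
    [0, 0, 0, 0, 0, 0],
    [0, 0, 0, 0, 0, 0],
    [0, 0, 0, 0, 0, 0],
  ],
  fingers=-1,
  force=45,
)

```text
time_s: 20.55
tool_pos: [0.6302, 0.2888, 0.003]
orientation: [-179.9, 0.0, -77.9]
ft_force: [-2.7, 0.1, 5.2]
grip_width: 0.578
```

Request:
step_arm(
  motion=[
    [0, 0, -0.5, 0, 0, 0],
    [0, 0, -1.5, 0, 0, 0],
    [0, 0, -3, 0, 0, 0],
    [0, 0, -5, 0, 0, 0],
    [0, 0, -7, 0, 0, 0],
    [0, 0, -9, 0, 0, 0],
    [0, 0, -11, 0, 0, 0],
    [0, 0, -13, 0, 0, 0],
    [0, 0, -14, 0, 0, 0],
    [0, 0, -14, 0, 0, 0],
  ],
)

```text
time_s: 21.38
tool_pos: [0.6309, 0.2889, 0.1452]
orientation: [-179.7, 0.1, -78.0]
ft_force: [0.8, 0.3, -2.1]
grip_width: 0.581
```

```bash
python3 -c "
from h import *
go((.6163,-.2555,.14,-103.8))"
```

```text
t 21.38 pos [0.6309 0.2889 0.1452] rpy [-1.7975e+02  9.0000e-02 -7.7970e+01] g 0.581
[52.94, 12.77, 0.38, -0.004, 0.003, 0.451]
```

Request:
step_arm(
  motion=[
    [1.5, 0.4, 0.2, 0, 0, 0.03],
    [4.5, 1.1, 0.2, 0, 0, 0.08],
    [8.5, 2.1, 0.2, 0, 0, 0.13],
    [12.5, 3, 0.2, 0, 0, 0.18],
    [16.5, 4, 0.2, 0, 0, 0.23],
    [20.5, 5, 0.2, 0, 0, 0.28],
    [24.5, 5.9, 0.2, 0, 0, 0.33],
    [28.5, 6.9, 0.2, 0, 0, 0.38],
    [32.5, 7.9, 0.2, 0, 0, 0.43],
    [36.5, 8.8, 0.2, 0, 0, 0.451],
    [40, 9.7, 0.2, 0, 0, 0.451],
    [43, 10.4, 0.2, 0, 0, 0.451],
  ],
)

```text
time_s: 22.38
tool_pos: [0.6164, -0.1562, 0.1379]
orientation: [179.8, -0.0, -103.9]
ft_force: [0.9, -0.0, -1.6]
grip_width: 0.58
```

```bash
python3 -c "
from h import *
go((.6163,-.2550,.14,-103.8),(.6163,-.2550,.0865,-103.8))"
```

```text
t 22.38 pos [ 0.6164 -0.1562  0.1379] rpy [ 1.7984e+02 -1.0000e-02 -1.0389e+02] g 0.58
[9.6, -2.36, -0.22, 0.003, -0.0, -0.001]
[9.59, -2.37, 5.13, 0.003, -0.0, -0.001]
```

Request:
step_arm(
  motion=[
    [3, -0.7, -0.2, 0, 0, 0],
    [5.5, -1.4, -0.2, 0, 0, 0],
    [7.5, -1.9, -0.2, 0, 0, 0],
    [9, -2.3, 0.3, 0, 0, 0],
    [9.2, -2.35, 1.2, 0, 0, 0],
    [9.2, -2.35, 2.2, 0, 0, 0],
    [9.2, -2.35, 3.2, 0, 0, 0],
    [9.2, -2.35, 4.0, 0, 0, 0],
    [9.2, -2.35, 4.4, 0, 0, 0],
    [9.2, -2.35, 4.6, 0, 0, 0],
    [9.2, -2.35, 4.6, 0, 0, 0],
    [9.2, -2.35, 4.6, 0, 0, 0],
  ],
)

```text
time_s: 23.38
tool_pos: [0.6189, -0.2484, 0.0944]
orientation: [-180.0, -0.0, -103.8]
ft_force: [-0.8, -0.6, -2.2]
grip_width: 0.574
```

```bash
python3 -c "
from h import *
go((.6163,-.2550,.083,-103.8))"
```

```text
t 23.38 pos [ 0.6189 -0.2484  0.0944] rpy [-1.7996e+02 -1.0000e-02 -1.0377e+02] g 0.574
[0.7, 0.1, 1.14, -0.001, -0.0, 0.001]
```

Request:
step_arm(
  motion=[
    [0.3, 0.05, 0.1, 0, 0, 0],
    [0.6, 0.1, 0.3, 0, 0, 0],
    [0.7, 0.1, 0.5, 0, 0, 0],
    [0.7, 0.1, 0.7, 0, 0, 0],
    [0.7, 0.1, 0.85, 0, 0, 0],
    [0.7, 0.1, 0.97, 0, 0, 0],
    [0.7, 0.1, 1.05, 0, 0, 0],
    [0.7, 0.1, 1.1, 0, 0, 0],
    [0.7, 0.1, 1.14, 0, 0, 0],
    [0.7, 0.1, 1.14, 0, 0, 0],
    [0.7, 0.1, 1.14, 0, 0, 0],
  ],
)

```text
time_s: 24.3
tool_pos: [0.616, -0.2553, 0.083]
orientation: [-180.0, -0.0, -103.8]
ft_force: [-2.4, 1.1, 1.1]
grip_width: 0.577
```

```bash
python3 -c "
from h import *
print(get_obs()['ft_force']);go((.6163,-.2550,.083,-103.8))"
```

```text
[-2.39293986  1.10698466  1.10847688]
t 24.3 pos [ 0.616  -0.2553  0.083 ] rpy [-1.7998e+02 -1.0000e-02 -1.0380e+02] g 0.577
[-0.04, -0.02, 0.0, -0.0, -0.0, 0.0]
```

In contact; release.

Request:
step_arm(
  motion=[
    [0, 0, 0, 0, 0, 0],
    [0, 0, 0, 0, 0, 0],
    [0, 0, 0, 0, 0, 0],
    [0, 0, 0, 0, 0, 0],
    [0, 0, 0, 0, 0, 0],
    [0, 0, 0, 0, 0, 0],
    [0, 0, 0, 0, 0, 0],
    [0, 0, -1.5, 0, 0, 0],
    [0, 0, -4, 0, 0, 0],
    [0, 0, -7, 0, 0, 0],
    [0, 0, -9, 0, 0, 0],
    [0, 0, -9, 0, 0, 0],
  ],
  fingers=1,
)

```text
time_s: 25.3
tool_pos: [0.6178, -0.2563, 0.179]
orientation: [-179.5, -0.1, -103.8]
ft_force: [0.7, -0.5, 1.3]
grip_width: 1.0
```

```bash
python3 -c "
from h import *
c=snap('wrist','w8.png')
print(fit('wrist','amp',(.616,-.256),c,.08))
for d in nets.place_of('wrist','dial'): print(d,ray(c,d['pixel'],0))
go((.45,-.247,.15,-103.8))"
```

```text
[ 615.12 -256.86   81.63   51.91  -13.76    0.82]
{'pixel': [458.2, 159.1], 'conf': 0.81} [ 0.45294158 -0.24845059  0.        ]
t 25.45 pos [ 0.6159 -0.2551  0.172 ] rpy [ 1.7998e+02  4.0000e-02 -1.0381e+02] g 0.999
[3.18, 16.3, 2.2, 0.0, 0.001, -0.0]
```

View pics/w8.png

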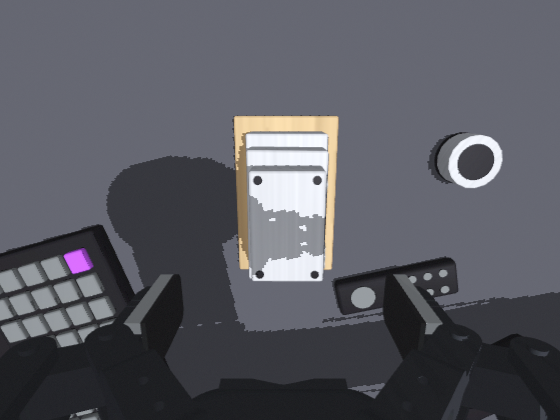

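The amp is centred, at (615,-256.5). Next the dial.

Request:
step_arm(
  motion=[
    [3.2, 16.3, 0, 0, 0, 0],
    [3.2, 16.3, 0, 0, 0, 0],
    [3.2, 16.3, 0.5, 0, 0, 0],
    [3.2, 16.3, 2.2, 0, 0, 0],
    [3.2, 16.3, 2.2, 0, 0, 0],
    [3.2, 16.3, 2.2, 0, 0, 0],
    [3.2, 16.3, 2.2, 0, 0, 0],
    [3.2, 16.3, 2.2, 0, 0, 0],
  ],
)

```text
time_s: 26.12
tool_pos: [0.4511, -0.2476, 0.1509]
orientation: [-180.0, -0.0, -103.8]
ft_force: [0.2, -0.2, 0.8]
grip_width: 0.999
```

```bash
python3 -c "
from h import *
c=snap('wrist','w9.png')
f=fit('wrist','dial',(.45,-.247),c); print(f)
d=nets.masks_of('wrist','dial')[0]; print(d['conf'],d['pixel'],cv2.boundingRect(d['pixels'].astype('uint8')))
for d in nets.place_of('wrist','dial'): print(d,ray(c,d['pixel'],0))
go((f[0]/1000,f[1]/1000,.002,-103.8))"
```

```text
[ 451.75 -252.48   49.52   44.38  -13.81    0.79]
0.79 [280.5, 203.2] (253, 171, 56, 61)
{'pixel': [280.0, 196.7], 'conf': 0.78} [ 0.45294353 -0.25015208  0.        ]
t 26.32 pos [ 0.4509 -0.2475  0.1505] rpy [ 179.99    0.   -103.8 ] g 0.998
[0.47, -0.2, 14.85, 0.0, 0.0, 0.0]
```

View pics/w9.png

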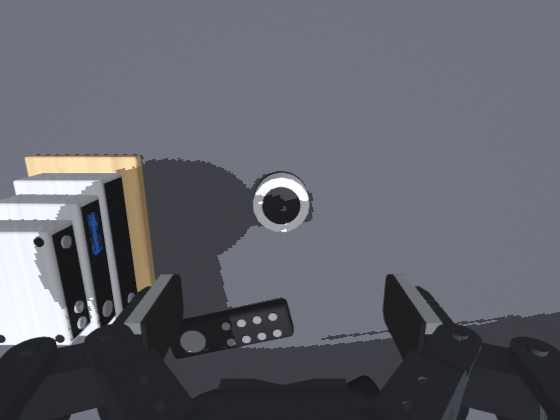

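The dial's disc is centred at (281,205) with the side face included above it, so I take 1.7 mm off the fit.

Request:
step_arm(
  motion=[
    [0.3, -0.2, 3, 0, 0, 0],
    [0.3, -0.2, 6, 0, 0, 0],
    [0.3, -0.2, 9, 0, 0, 0],
    [0.3, -0.2, 11, 0, 0, 0],
    [0.3, -0.2, 12.5, 0, 0, 0],
    [0.3, -0.2, 14, 0, 0, 0],
    [0.3, -0.2, 14.6, 0, 0, 0],
    [0.3, -0.2, 14.9, 0, 0, 0],
    [0.3, -0.2, 14.9, 0, 0, 0],
    [0.3, -0.2, 14.9, 0, 0, 0],
  ],
)

```text
time_s: 27.15
tool_pos: [0.452, -0.2511, 0.0024]
orientation: [-179.9, -0.0, -103.8]
ft_force: [0.1, 0.6, 0.9]
grip_width: 1.001
```

Request:
step_arm(
  motion=[
    [0, 0, 0, 0, 0, 0],
    [0, 0, 0, 0, 0, 0],
    [0, 0, 0, 0, 0, 0],
    [0, 0, 0, 0, 0, 0],
    [0, 0, 0, 0, 0, 0],
    [0, 0, 0, 0, 0, 0],
    [0, 0, 0, 0, 0, 0],
    [0, 0, 0, 0, 0, 0],
    [0, 0, 0, 0, 0, 0],
  ],
  fingers=-1,
  force=35,
)

```text
time_s: 27.9
tool_pos: [0.4519, -0.251, 0.0023]
orientation: [-179.9, -0.0, -103.8]
ft_force: [1.3, 0.9, 5.9]
grip_width: 0.526
```

Request:
step_arm(
  motion=[
    [0, 0, -0.5, 0, 0, 0],
    [0, 0, -1.5, 0, 0, 0],
    [0, 0, -3, 0, 0, 0],
    [0, 0, -5, 0, 0, 0],
    [0, 0, -7, 0, 0, 0],
    [0, 0, -9, 0, 0, 0],
    [0, 0, -11, 0, 0, 0],
    [0, 0, -13, 0, 0, 0],
    [0, 0, -15, 0, 0, 0],
    [0, 0, -15.5, 0, 0, 0],
    [0, 0, -15.5, 0, 0, 0],
  ],
)

```text
time_s: 28.82
tool_pos: [0.4517, -0.2509, 0.1579]
orientation: [-179.9, 0.0, -103.8]
ft_force: [0.4, 0.2, -1.5]
grip_width: 0.525
```

```bash
python3 -c "
from h import *
c=snap('wrist','w10.png')
f=fit('wrist','dial',(.45,-.247),c,.155); print(f)
go((.6153,-.2561,.15,-103.8))"
```

```text
[ 450.58 -254.7    55.18   45.31  -13.75    0.92]
t 28.92 pos [ 0.4507 -0.2504  0.1549] rpy [ 1.7988e+02  5.0000e-02 -1.0382e+02] g 0.525
[-3.38, -16.12, 0.46, 0.002, 0.001, -0.0]
```

View pics/w10.png

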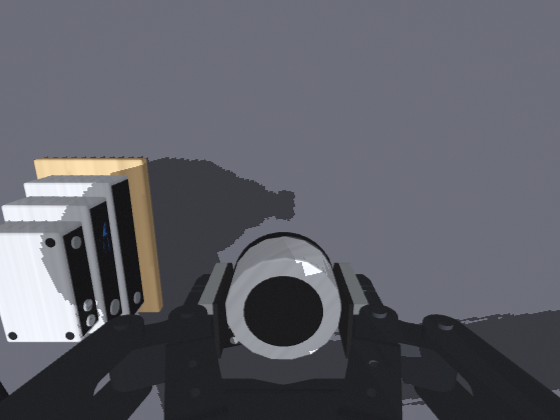

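The dial is held squarely (disc at 284,310). Carry it over the stack; the target TCP height is 0.108.

Request:
step_arm(
  motion=[
    [-0.3, -1.5, 0, 0, 0, 0],
    [-0.9, -4.5, 0, 0, 0, 0],
    [-1.7, -8, 0, 0, 0, 0],
    [-2.4, -11.5, 0, 0, 0, 0],
    [-3, -14, 0, 0, 0, 0],
    [-3.3, -15.6, 0.2, 0, 0, 0],
    [-3.4, -16.1, 1, 0, 0, 0],
    [-3.4, -16.1, 2, 0, 0, 0],
    [-3.4, -16.1, 3, 0, 0, 0],
    [-3.4, -16.1, 3.6, 0, 0, 0],
    [-3.4, -16.1, 3.8, 0, 0, 0],
    [-3.4, -16.1, 3.8, 0, 0, 0],
  ],
)

```text
time_s: 29.92
tool_pos: [0.6147, -0.2563, 0.1178]
orientation: [179.9, 0.0, -103.8]
ft_force: [0.6, -0.6, -1.7]
grip_width: 0.527
```

```bash
python3 -c "
from h import *
go((.6153,-.2561,.1081,-103.8))"
```

```text
t 29.92 pos [ 0.6147 -0.2563  0.1178] rpy [ 179.93    0.   -103.82] g 0.527
[-0.03, -0.05, 0.97, 0.001, 0.0, -0.0]
```

Request:
step_arm(
  motion=[
    [0, -0.05, 0.2, 0, 0, 0],
    [0, -0.05, 0.4, 0, 0, 0],
    [0, -0.05, 0.6, 0, 0, 0],
    [0, -0.05, 0.75, 0, 0, 0],
    [0, -0.05, 0.85, 0, 0, 0],
    [0, -0.05, 0.92, 0, 0, 0],
    [0, -0.05, 0.96, 0, 0, 0],
    [0, -0.05, 0.98, 0, 0, 0],
    [0, -0.05, 0.98, 0, 0, 0],
  ],
)

```text
time_s: 30.67
tool_pos: [0.6162, -0.2564, 0.1086]
orientation: [180.0, 0.0, -103.8]
ft_force: [0.6, 0.2, -2.1]
grip_width: 0.528
```

Still hanging; lower by 0.6 mm more.

Request:
step_arm(
  motion=[
    [0, 0, 0.02, 0, 0, 0],
    [0, 0, 0.04, 0, 0, 0],
    [0, 0, 0.06, 0, 0, 0],
    [0, 0, 0.06, 0, 0, 0],
    [0, 0, 0.06, 0, 0, 0],
  ],
)

```text
time_s: 31.08
tool_pos: [0.6163, -0.2564, 0.1084]
orientation: [-180.0, -0.0, -103.8]
ft_force: [-1.1, -0.2, -0.2]
grip_width: 0.523
```

In contact.

Request:
step_arm(
  motion=[
    [0, 0, 0, 0, 0, 0],
    [0, 0, 0, 0, 0, 0],
    [0, 0, 0, 0, 0, 0],
    [0, 0, 0, 0, 0, 0],
    [0, 0, 0, 0, 0, 0],
    [0, 0, 0, 0, 0, 0],
    [0, 0, 0, 0, 0, 0],
    [0, 0, -1, 0, 0, 0],
    [0, 0, -3, 0, 0, 0],
    [0, 0, -6, 0, 0, 0],
    [0, 0, -8, 0, 0, 0],
    [0, 0, -8, 0, 0, 0],
  ],
  fingers=1,
)

```text
time_s: 32.08
tool_pos: [0.6179, -0.2575, 0.1955]
orientation: [-179.5, -0.1, -103.8]
ft_force: [-0.3, -0.3, 1.0]
grip_width: 1.001
```

```bash
python3 -c "
from h import *
c=snap('wrist','w11.png')
print(fit('wrist','amp',(.616,-.256),c,.08),fit('wrist','dial',(.616,-.256),c,.106))
b=cams.read_camera('scene')['frame'][170:340,60:340]
cv2.imwrite('pics/w12.png',np.hstack([cv2.resize(c['frame'],(400,300)),cv2.resize(b,(400,300))])[:,:,::-1])
print(get_obs()['ft_force'])"
```

```text
[ 615.19 -256.29   80.4    50.77  -13.76    0.94] [ 615.66 -258.46   51.42   43.84  -15.3     0.8 ]
[-0.23463048 -0.97750527 -0.16478713]
```

View pics/w12.png

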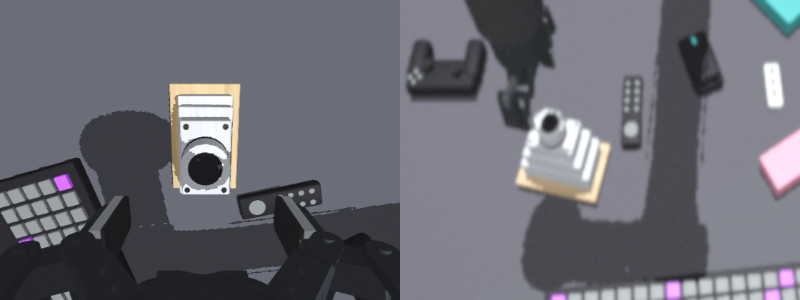

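```bash
python3 -c "
from bench import order
print(order.close_job())"
```

```text
the job is handed in; nothing more can be done
None
```

I built the stack on the board in order (power supply, converter, amplifier, dial) and handed it in at about 32 s of the 112 s allowed. The hand-in reports no verdict, so what follows rests on my own measurements.

- **Position:** from the wrist camera, each piece sits within about 2 mm of the one beneath. The centres in mm are:

| Piece | x | y |
|---|---|---|
| Board | 617 | -255.5 |
| Power supply | 616.5 | -255.4 |
| Converter | 616.0 | -255.6 |
| Amplifier | 615.2 | -256.3 |
| Dial (raw fit) | 615.7 | -258.5 |

- **Angle:** the board and all three boxes lie at about -13.8°, so they are square with each other.
- **Setting down:** each piece was lowered until the wrist force showed contact, then let go. Nothing was dropped.
- **Left alone:** the arm kept clear of the mouse, remote, hub, can and game controller. I did not re-measure their positions at the end.
- **At the end:** the gripper is open and about 5 cm above the dial, touching nothing.
- **Two fits that were off:** the dial mask takes in some of its side wall, so its true centre is nearer y = -256. The power supply's fit after the converter was on top was useless because the converter hid it, so the value above was taken before that.

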